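Seat a lens barrel in a V-block under its spring roller

ROBOT

A 7-joint arm with a two-finger parallel gripper is mounted at the origin on the work surface. World frame = base frame: x ahead of the robot, y to its left, z up, the work surface at z = 0. Lengths are in mm, angles in rad, forces in N, time in s.
With the tool pointing down it reaches from about 400 to 850 mm from the base axis. Payload 10.4 kg.
Tool frame: the origin (TCP) lies where the fingers leave the gripper's body, on its centre line; the fingertips stand 73 mm ahead of it and the grasp point (between the pads) lies 54 mm ahead of it; z points along the fingers, y is the line along which they close (so a half turn about z gives the same grasp; the last joint's range is limited). The gripper opens to 85 mm and grips with 20 to 120 N. Pads are 22 mm wide; open, the fingers measure 114 mm over their backs; the gripper's body (76 mm by 85 mm) begins 54 mm behind the grasp point. The pads swing forward as they close: fully open they stand 13 mm farther back than shut.
Start: joints at [1.179, 0.332, -0.065, 1.46, 0.022, 1.35, -0.088], TCP at [225.329, -582.984, 303.938] pointing down, gripper open.
Joint ranges: [-2.6, 2.6], [-0.5, 2.12], [-1.47, 1.34], [0.16, 2.42], [-1.27, 4.41], [0.06, 2.06], [-2.6, 2.6]. Speed limits (rad/s): [2.22, 2.22, 2.79, 2.79, 3.14, 3.14, 3.14].

INTERFACE

Orientations are given as a rotation vector (axis times angle).
In Python, from cell import r, sensors, imaging gives the robot as it stands. Calls block until the motion is done:
- r.move_to(position, orientation): joint-space move of the TCP to a pose.
- r.move_linear(position, rotation=None, speed=150): straight line of the TCP; rotation=None keeps the orientation; speed is the mean speed in mm/s.
- r.move_j(angles): joint-space move.
- r.grip(opening, f_grip=None): finger opening in mm; f_grip is the grip in N (None keeps the last); returns when the fingers have stopped.
- r.pause(seconds).
- r.ik(position, orientation): joint angles nearest the present ones, or None.
- sensors.read_state(): the state.
- imaging.snapshot(name): name is "side" or "top"; returns (picture, depth): 480x640x3 uint8, red, green, blue; 480x640 float32, mm along the optical axis (not along the pixel's ray), 0 where there is no reading.
- imaging.get_calibration(name): a dict with "fx", "fy", "cx", "cy" (pixels), "D" ([k1, k2, p1, p2, k3] as OpenCV has them; the pictures are not rectified), "R" (3x3) and "t" (3): a world point X has camera coordinates R X + t. Camera axes: x right, y down, z forward; pixel columns grow to the right and rows downward; lengths in mm; the calibration is good to about 2 mm. A picture is of the moment at which its call begins. get_calibration takes no time and is no camera call.
A pose or a line that the arm cannot do raises r.MotionError and nothing moves.
- r.job_done(): hands the job in; it is judged then, once.
The state is a dict: "time": time; "q": joint angles; "joint_velocities": joint speeds; "joint_torque": joint torques, N m; "ee_pos": TCP position; "orientation": TCP orientation; "wrist_force": force on the tool from outside, world axes, zero at the start; "moment": the same for the moment, N m; "opening": finger opening in mm; "grasp_force": force on a finger pad.
Only numpy, scipy, OpenCV 4.12 (cv2) and the standard library are available. Lean on these libraries where they do the work, as an engineer would, in place of code of your own. Each camera call takes 0.05 s, during which the arm holds its last target. There are 200 camera calls.

TASK

Take the black lens barrel from its blue rest, lay it in the aluminium V-block with its tapered end towards the red back stop, and slide it along the V, under the spring roller, until it is fully home. Press it gently against the stop for a moment, with some 6 to 10 newtons beyond what sliding takes, so that it bears on the stop and on both flanks of the V, then let go and leave it there. Do not ram the stop or force the barrel into the V, and leave the other optics where they stand.

Things in the scene. Friction and masses are not known exactly. Their poses are not given: they have to be found in the camera images.
- barrel_mid (a point): Centre, on the axis, of the lens barrel: a loose, level black cylinder, 30 mm diameter, 120 mm long, about 0.2 kg. Its x axis points along the barrel to the rear end, 60 mm away, which is bare aluminium tapering over its last 10 mm from 30 to 19 mm diameter; the lens end (brass rim, glass) is 60 mm the other way. It may be turned about its own axis at will
- barrel_grip (a point): Good place to grip the barrel, on its axis, 35 mm from the centre towards the lens end; same axes. The barrel is free of the rest here, and of the V-block when home (10 mm either way is fine). Grip square across the axis and keep hold until the barrel is home: let go earlier, it can tip out of the V-block
- rest: Blue storage rest, fixed: a 90 degree V trough 72 mm long along its x, 56 mm wide, rims 52 mm above the table, on a 90 x 75 mm foot. Origin: centre of underside. At the start the barrel lies in it along x, axis 55 mm above the table, rear end towards +x, its lens half overhanging freely at the -x end
- vblock: Aluminium V-block, fixed: 90 degree V along its x, 70 mm long (x -35 to +35 mm), 56 mm wide, rims 52 mm above the table, on a black 110 x 85 x 12 mm foot. Origin: centre of underside. A seated barrel's axis is at y = 0, 55 mm above the table. Open end at -x, red stop at +x. A black bridge (x 11 to 25 mm, posts 28 to 38 mm either side, top 93 mm high) carries the roller
- flank_left: the flank of the V on the block's +y side, rising at 45 degrees; fixed, same origin and axes as the V-block
- flank_right: the flank of the V on the block's -y side, rising at 45 degrees; fixed, same origin and axes as the V-block
- stop: Red back stop of the V-block, fixed, 44 mm wide, top 69 mm above the table. Origin: at table height, in the plane of its front face, on the centre line; axes as the V-block. A barrel that is home touches this face with its rear end: its centre is 60 mm in front of it and its lens end overhangs the V-block by 50 mm
- plunger (a joint): Travel of the spring roller, m: 0 down, up to 0.007. White roller (brass-headed pin above, top 112 mm high), 12 mm diameter, 10 mm wide, over the V's centre line at 18 mm from the block's centre towards the stop. When down its underside is 3 mm lower than the top of a seated barrel; the tapered end lifts it against 1.4 to 2.5 N of spring. Sliding takes 2 to 7 N along the V, and more if pressed down
- objective (a point): bystander: brass microscope objective standing on the table, 36 mm diameter, 48 mm high; point at half its height
- jar (a point): bystander: amber jar, 52 mm diameter, 75 mm high; point at half its height
- mount (a point): bystander: small black optic on a steel post and 40 x 50 mm foot, 83 mm high; point at half its height
Mind the look-alikes: they are no part of the job. Leave any orange look-alike of the part that bears barrel_mid alone.

How it is judged (in metres and radians):
On the way, in this order (a step that is already met when the one before it is completed fails the run):
1. the barrel is lifted clear of its rest (distance of barrel_mid from where it was at the start of the episode above 0.03 m and contact force between barrel and rest below 0.05 N), for 0.2 s.
2. the barrel's rear end is pressed on the back stop with more than 3 N while it bears on both flanks (contact force between barrel and stop above 3 N and contact force between barrel and flank_left above 0.3 N and contact force between barrel and flank_right above 0.3 N), for 0.25 s.
At the end, for the whole second after the job is handed in: the barrel lies at rest in the V-block, released, tapered end at the back stop (gap under 1.5 mm), its axis along the V within 2 degrees and within 2 mm of the seated line, bearing on both flanks (x of barrel_mid in the frame of stop between -0.0615 and -0.058 m and y of barrel_mid in the frame of stop between -0.002 and 0.002 m and z of barrel_mid in the frame of stop between 0.053 and 0.057 m and angle between the x axis of barrel_mid and the x axis of vblock, either way round below 0.035 rad and contact force between barrel and flank_left above 0.3 N and contact force between barrel and flank_right above 0.3 N and contact force between barrel and the fingers below 0.05 N and linear speed of barrel below 0.01 m/s); the robot touches nothing.
It fails at once if the back stop is rammed (over 15 N) (contact force between barrel and stop above 15 N).
It fails at once if the barrel is forced into the V (over 22 N on a flank) (contact force between barrel and flank_left above 22 N or contact force between barrel and flank_right above 22 N).
It fails at once if a bystander is moved by more than 15 mm (distance of any of objective, jar, mount from where it was at the start of the episode above 0.015 m).
It also fails if it takes over 66 s, if anything falls off the work surface, if the arm or the gripper's body presses on something with over 40 N, if the wrist force passes 120 N, or if a joint passes its speed limit or range.

## Working session

There is one attempt and no reset: what is moved stays moved. The work goes in short steps, each a Python script; the robot and the scene stay as the last script left them, time stands still between calls to the robot, and variables do not carry over. Pictures are saved under pics/ and viewed, at most 10 in all, crops included, and the job is handed in when it is done.

```bash
mkdir -p pics; ls; python3 - <<'E'
from cell import r, sensors, imaging
import cv2, numpy as np
for n in ("side","top"):
    p,d=imaging.snapshot(n); cv2.imwrite(f"pics/{n}0.png",p[:,:,::-1]); np.save(f"pics/{n}0.npy",d)
    c=imaging.get_calibration(n); print(n,{k:np.round(v,3).tolist() for k,v in c.items()})
s=sensors.read_state(); print(s)
E
```

```text
pics
side {'fx': 571.193, 'fy': 571.193, 'cx': 321.639, 'cy': 249.071, 'D': [-0.048, 0.0, 0.0, 0.0, 0.0], 'R': [[-0.765, -0.644, -0.019], [-0.442, 0.546, -0.712], [0.469, -0.536, -0.702]], 't': [384.262, 248.806, 1041.991]}
top {'fx': 529.811, 'fy': 529.811, 'cx': 319.753, 'cy': 247.352, 'D': [-0.139, 0.0, 0.0, 0.0, 0.0], 'R': [[-0.014, -1.0, 0.011], [-0.99, 0.012, -0.138], [0.138, -0.013, -0.99]], 't': [1.283, 516.298, 1220.523]}
{'time': 0.1, 'q': array([ 1.17937731,  0.33283921, -0.06469851,  1.46083412,  0.02156988,
        1.34988847, -0.08848826]), 'joint_velocities': array([ 0.00010774, -0.00212514, -0.00085453, -0.0035897 ,  0.00014743,
       -0.00120578,  0.00153421]), 'joint_torque': array([ 2.78291802e-03, -6.26747561e+01,  5.02047711e-02, -3.92432606e+01,
        1.64538121e-02,  6.98555581e-03, -8.30520821e-05]), 'ee_pos': array([ 225.24633008, -582.7522601 ,  303.18743111]), 'orientation': array([-3.08709208e+00, -5.75867231e-01,  4.08467407e-04]), 'wrist_force': array([ 0.18150397,  0.05333311, -0.19640289]), 'moment': array([ 0.07963556, -0.00208839, -0.01177687]), 'grasp_force': 0.0, 'opening': 85.27472037506189}
```

View pics/top0.png

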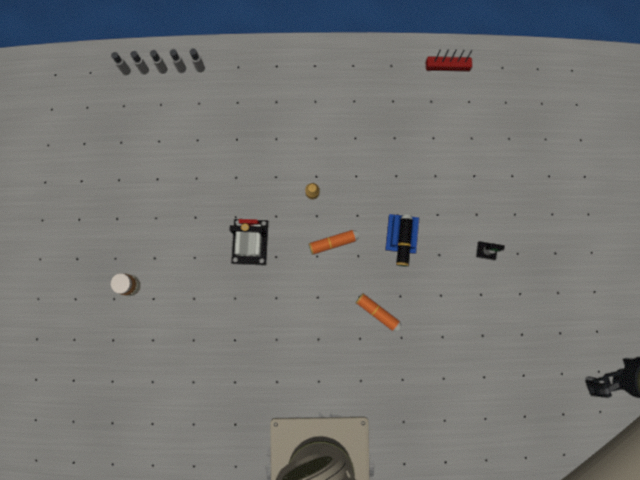

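View pics/side0.png

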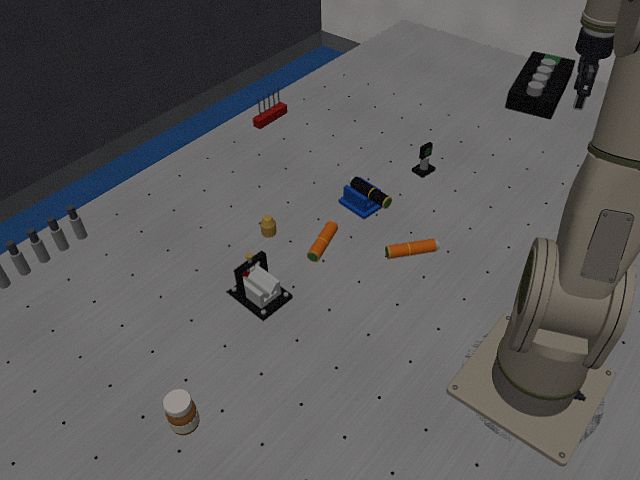

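The top picture shows the candidates: a black barrel in the blue rest at (404,240), and orange cylinders at (333,241) and (378,312). The black one with brass rim lying in the blue rest fits. The V-block is at (249,243), with its red stop at the top edge (248,221). I'll confirm both in one enlarged crop.

```bash
python3 - <<'E'
import cv2, numpy as np
t=cv2.imread("pics/top0.png")
def crop(x,y,w=50,h=70,s=8):
    c=cv2.resize(t[y:y+h,x:x+w],None,fx=s,fy=s,interpolation=cv2.INTER_CUBIC)
    c=np.clip(c*1.5,0,255).astype(np.uint8)
    for i in range(0,w,10): cv2.putText(c,str(x+i),(i*s,10),0,.35,(0,255,255)); cv2.line(c,(i*s+4,12),(i*s+4,18),(0,255,255))
    for i in range(0,h,10): cv2.putText(c,str(y+i),(0,i*s+8),0,.35,(0,255,255)); 
    return c
cv2.imwrite("pics/crop1.png",np.hstack([crop(225,207),crop(380,207)]))
E
```

```text
(no output)
```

View pics/crop1.png

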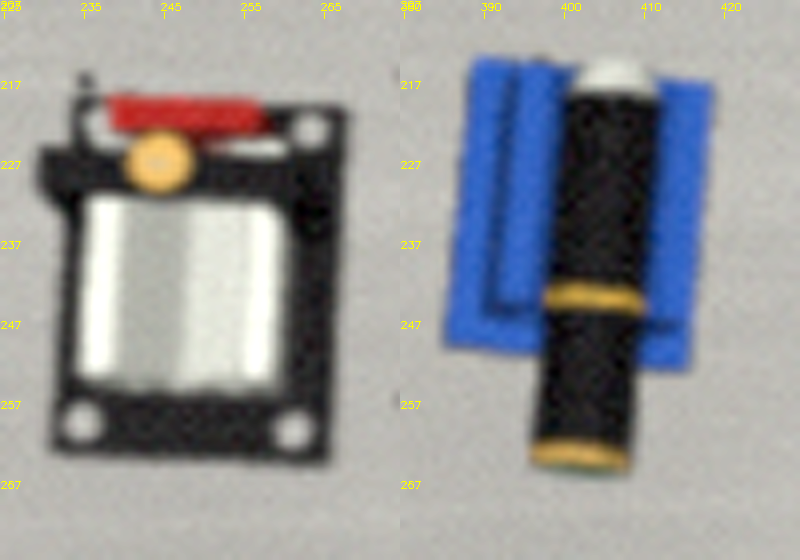

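The crop confirms the black barrel in the blue rest. Its taper is at the top (crop 615,75) and its lens rim at the bottom (crop 580,460). The V-block's red stop is at the top (crop 185,118), with the brass pin at (160,162).

```bash
cat > h.py <<'E'
from cell import r, sensors, imaging
import cv2, numpy as np
from scipy.spatial.transform import Rotation as Ro
def ray(n,uv):
    c=imaging.get_calibration(n); K=np.array([[c["fx"],0,c["cx"]],[0,c["fy"],c["cy"]],[0,0,1.]])
    p=cv2.undistortPoints(np.float64(uv).reshape(-1,1,2),K,np.float64(c["D"])).reshape(-1,2)
    R,t=np.array(c["R"]),np.array(c["t"]); return -R.T@t, np.c_[p,np.ones(len(p))]@R
def atz(n,uv,z):
    o,d=ray(n,uv); return o+d*((z-o[2])/d[:,2])[:,None]
def proj(n,X):
    c=imaging.get_calibration(n); K=np.array([[c["fx"],0,c["cx"]],[0,c["fy"],c["cy"]],[0,0,1.]])
    return cv2.projectPoints(np.float64(X).reshape(-1,1,3),cv2.Rodrigues(np.float64(c["R"]))[0],np.float64(c["t"]),K,np.float64(c["D"]))[0].reshape(-1,2)
def cloud(n,d,box):
    x0,y0,x1,y1=box; u,v=np.meshgrid(np.arange(x0,x1),np.arange(y0,y1)); z=d[y0:y1,x0:x1].ravel()
    o,dr=ray(n,np.c_[u.ravel(),v.ravel()]); return (o+dr*z[:,None])[z>0]
E
python3 - <<'E'
from h import *
np.set_printoptions(precision=1,suppress=True)
P=lambda l,x0: np.array(l)/8+[x0-.5,206.5]
f=atz("top",P([(80,95),(347,108),(328,463),(52,450)],225),12); print("foot",f,f.mean(0))
e=(f[0]+f[1]-f[2]-f[3])[:2]; print("yaw",np.degrees(np.arctan2(e[1],e[0])))
e=(f[0]+f[3]-f[1]-f[2])[:2]; print("yaw",np.degrees(np.arctan2(-e[0],e[1])), np.linalg.norm(f-np.roll(f,1,0),axis=1))
print("pin",atz("top",P([(160,162)],225),112))
print("Vfront rims",atz("top",P([(80,380),(280,392)],225),52))
print("stop front top edge", atz("top",P([(110,132),(262,135)],225),69))
b=atz("top",P([(565,90),(662,97),(531,455),(630,465)],380-50),57); print("barrel",b)
a,l=(b[0]+b[1])/2,(b[2]+b[3])/2; e=(a-l)[:2]; print(a,l,"yaw",np.degrees(np.arctan2(e[1],e[0])),np.linalg.norm(e))
rf=atz("top",P([(475,57),(713,84),(690,372),(445,346)],330),8); print("restfoot",rf,rf.mean(0),np.linalg.norm(rf-np.roll(rf,1,0),axis=1))
e=(rf[0]+rf[1]-rf[2]-rf[3])[:2]; print("yaw",np.degrees(np.arctan2(e[1],e[0])))
for n,bb in(("top",(393,212,416,270)),("side",(340,170,400,220))):
    c=cloud(n,np.load(f"pics/{n}0.npy"),bb); c=c[c[:,2]>58]; print(n,len(c),c.min(0),c.max(0)); 
    w,v=np.linalg.eigh(np.cov(c[:,:2].T)); print(c.mean(0),np.degrees(np.arctan(v[1,1]/v[0,1])))
s=cv2.imread("pics/side0.png")
def crop(x,y,w=80,h=80,s_=5*1):
    c=cv2.resize(s[y:y+h,x:x+w],None,fx=5,fy=5,interpolation=cv2.INTER_CUBIC); return np.clip(c*1.5,0,255).astype(np.uint8)
cv2.imwrite("pics/crop2.png",np.hstack([crop(220,242),crop(325,160)]))
E
```

```text
foot [[593.5 201.4  12. ]
 [588.4 119.8  12. ]
 [479.8 125.5  12. ]
 [484.7 208.9  12. ]] [536.6 163.9  12. ]
yaw -3.473977047926001
yaw -3.4724229483011935 [109.1  81.8 108.7  83.6]
pin [[554.3 163.6 112. ]]
Vfront rims [[500.7 194.6  52. ]
 [496.5 135.9  52. ]]
stop front top edge [[571.2 184.   69. ]
 [569.7 139.6  69. ]]
barrel [[ 581.6 -195.9   57. ]
 [ 579.2 -224.8   57. ]
 [ 473.4 -182.1   57. ]
 [ 470.1 -211.1   57. ]]
[ 580.4 -210.3   57. ] [ 471.8 -196.6   57. ] yaw -7.199444901708081 109.5122181862253
restfoot [[ 601.8 -176.7    8. ]
 [ 592.6 -250.2    8. ]
 [ 503.4 -239.5    8. ]
 [ 512.3 -164.6    8. ]] [ 552.5 -207.7    8. ] [90.2 74.1 89.9 75.4]
yaw -7.289884119873939
top 614 [ 468.2 -223.4   58. ] [ 587.2 -182.3   76. ]
[ 526.2 -202.9   66.7] -7.69967725834666
side 449 [ 466.1 -223.4   58.1] [ 589.4 -181.    75.2]
[ 522.9 -200.3   66.6] -6.554924447899217
```

View pics/crop2.png

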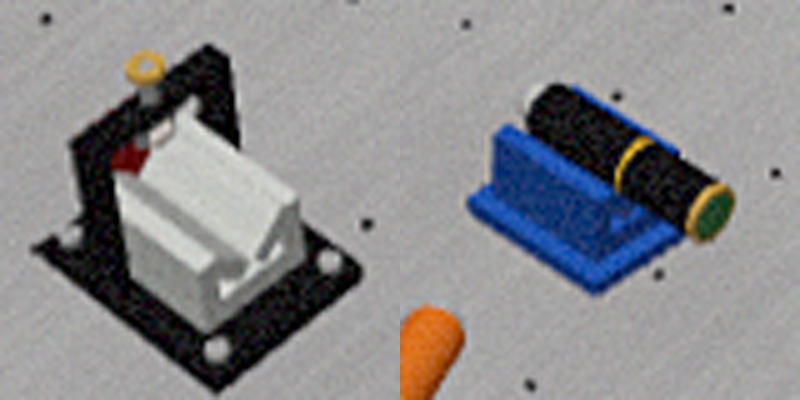

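The side crop shows the lens end (green glass) overhanging the rest at crop (712,215), and the V-block's open end facing front-right with the pin at crop (145,65). Next I'll cross-check with the side view, then approach and grasp.

```bash
cat >> h.py <<'E'
def rv(deg): a=np.radians(deg)/2; return np.pi*np.array([np.cos(a),np.sin(a),0])
def st():
    s=sensors.read_state(); print("t%.2f"%s["time"],"pos",np.round(s["ee_pos"],1),"F",np.round(s["wrist_force"],2),"M",np.round(s["moment"],2),"op %.1f gf %.1f"%(s["opening"],s["grasp_force"]),flush=True); return s
E
python3 - <<'E'
from h import *
np.set_printoptions(precision=2,suppress=True)
P=lambda l,x0,y0: np.array(l)/5+[x0-.4,y0-.4]
print("pin side",atz("side",P([(145,65)],220,242),112))
f=atz("side",P([(32,248),(218,392),(364,272)],220,242),12);print("foot side",f,(f[0]+f[2])/2, np.linalg.norm(f[0]-f[1]),np.linalg.norm(f[1]-f[2]))
print("lens side",atz("side",P([(312,215)],325,160),55))
for y in(-7.2,172.8,-3.5,176.5):
    for p in ((496.6,-199.7,107),(440,169.5,107),(476,167.3,107)): print(y,r.ik(p,rv(y)))
r.grip(85,30)
r.move_to((496.6,-199.7,200),rv(-7.2)); st()
E
```

```text
pin side [[555.14 160.3  112.  ]]
foot side [[594.09 204.06  12.  ]
 [479.37 209.37  12.  ]
 [476.49 125.14  12.  ]] [535.29 164.6   12.  ] 114.83738285124278 84.27827306684526
lens side [[ 471.1  -201.13   55.  ]]
-7.2 [ 0.61  0.36 -0.36  1.88  0.16  0.92 -1.52]
-7.2 [ 0.46  0.41 -1.04  2.02  0.44  0.95 -2.5 ]
-7.2 [ 0.35  0.43 -0.89  1.94  0.41  0.96 -2.44]
172.8 [ 0.83  0.41 -0.62  1.87  0.29  0.95  1.52]
172.8 [ 0.39  0.37 -0.95  2.02  0.38  0.93  0.68]
172.8 [ 0.39  0.45 -0.95  1.94  0.45  0.97  0.68]
-3.5 [ 0.61  0.37 -0.36  1.88  0.16  0.92 -1.46]
-3.5 [ 0.43  0.39 -1.    2.02  0.41  0.94 -2.42]
-3.5 [ 0.33  0.42 -0.87  1.94  0.39  0.96 -2.36]
176.5 [ 0.83  0.41 -0.63  1.87  0.29  0.95  1.58]
176.5 [ 0.39  0.37 -0.96  2.02  0.38  0.93  0.75]
176.5 [ 0.39  0.45 -0.95  1.94  0.44  0.97  0.74]
t2.07 pos [ 496.4 -200.8  200.2] F [ 0.06 -0.56  1.26] M [-0.04  0.02  0.  ] op 85.0 gf 0.0
```

```bash
python3 - <<'E'
from h import *
r.move_to((496.6,-200.5,200),rv(172.8)); st()
r.move_linear((496.6,-200.5,107),speed=100); st()
r.grip(20,30); s=st()
r.move_linear((496.6,-200.5,112),speed=40); st()
p,d=imaging.snapshot("side"); a=cv2.resize(p[140:260,300:460,::-1],None,fx=5,fy=5,interpolation=cv2.INTER_CUBIC); cv2.imwrite("pics/grasp.png",np.clip(a*1.4,0,255).astype(np.uint8))
E
```

```text
t4.63 pos [ 496.6 -200.5  200. ] F [ 0.3 -0.2 -0.1] M [-0.01 -0.02 -0.01] op 85.0 gf 0.0
t5.72 pos [ 497.  -200.6  107.6] F [ 0.31 -0.28  0.26] M [-0.02 -0.02 -0.01] op 85.0 gf 0.0
t6.27 pos [ 496.6 -201.2  107.3] F [-1.11 -3.92  3.13] M [-0.65  0.27 -0.08] op 29.3 gf 29.9
t6.54 pos [ 496.6 -200.1  112.1] F [ 0.1   0.26 -2.16] M [ 0.01  0.14 -0.  ] op 29.2 gf 29.8
```

View pics/grasp.png

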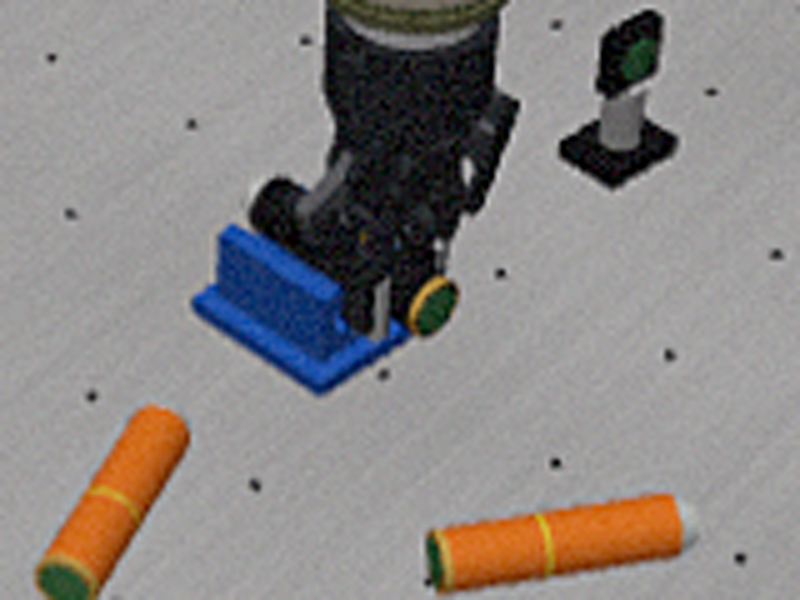

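The barrel is held square and lifts cleanly (about 2.2 N). Carrying it over to the V-block and checking the alignment from above.

```bash
cat >> h.py <<'E'
Y=-3.5; c,s_=np.cos(np.radians(Y)),np.sin(np.radians(Y))
B=np.array([535.8,163.3]); 
def W(x,y,z): return np.array([B[0]+c*x-s_*y,B[1]+s_*x+c*y,z])   # block frame -> world (TCP)
E
python3 - <<'E'
from h import *
r.move_linear((496.6,-200.5,200),speed=150)
r.move_linear(W(-97,0,200),rv(180+Y),speed=200); st()
r.move_linear(W(-97,0,125),speed=80); r.pause(.3); st()
a=[]
for n,(x,y) in(("top",(225,207)),("side",(220,232))):
    p,d=imaging.snapshot(n); a.append(cv2.resize(p[y:y+80,x:x+60,::-1],None,fx=6.5,fy=6.5,interpolation=cv2.INTER_CUBIC))
cv2.imwrite("pics/hover.png",np.clip(np.hstack(a)*1.5,0,255).astype(np.uint8))
# expected: rear-end top edge start of taper (barrel mid+50) silhouette centre at z=57+18, and centre line of V
print(proj("top",[W(-12,0,73),W(-25,0,73)]),(proj("top",[W(-12,0,73)])-[224.5,206.5])*6.5)
E
```

```text
t9.35 pos [439.1 168.5 199.9] F [-0.09  0.51 -1.85] M [-0.03  0.1   0.  ] op 29.0 gf 29.8
t10.73 pos [439.1 169.2 125.2] F [-0.    0.27 -2.89] M [-0.    0.08 -0.  ] op 29.1 gf 29.8
[[246.42957838 242.76561492]
 [246.05466047 248.34378384]] [[142.54225947 235.72649698]]
```

View pics/hover.png

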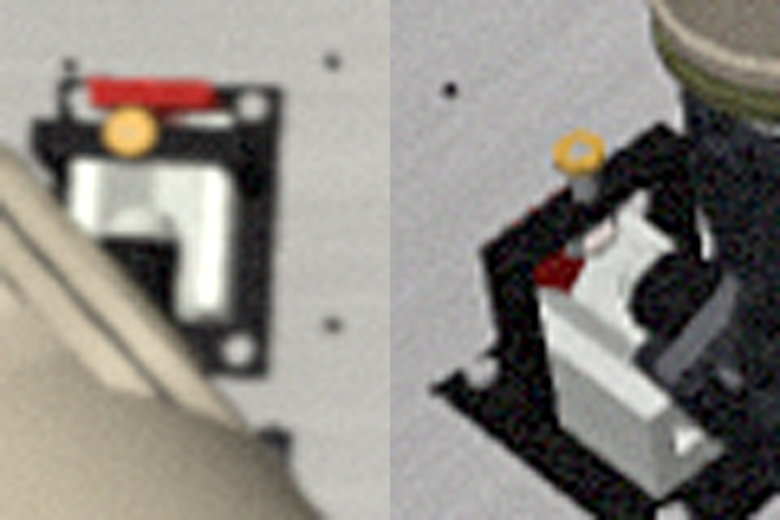

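The barrel is over the V and about centred: the taper start is at crop (139,240) and I predicted 142. It's a bit over 10 mm short of the roller. I'll lower it in small steps, watching the force and correcting sideways.

```bash
cat >> h.py <<'E'
def F(n=3):
    a=[]
    for _ in range(n): a.append(sensors.read_state()["wrist_force"]); r.pause(.02)
    w=np.mean(a,0); return np.array([c*w[0]+s_*w[1],-s_*w[0]+c*w[1],w[2]])  # block axes
E
python3 - <<'E'
from h import *
r.move_linear(W(-97,0,112),speed=40); r.pause(.3); f0=F(8); np.save("f0.npy",f0); print(f0); t0=sensors.read_state()["time"]
y=0.;z=112.
for i in range(25):
    z-=.4; r.move_linear(W(-97,y,z),speed=20); f=F()-f0; s=sensors.read_state()
    print("%.1f y%.2f"%(z,y),np.round(f,2),"t%.2f"%s["time"],np.round(s["ee_pos"][2],2),np.round(s["moment"],2),flush=True)
    if f[2]>2.5: break
    if abs(f[1])>.7: y+=np.clip(.25*f[1],-.5,.5)
np.save("yz.npy",[y,z])
E
```

```text
[ 0.065916   -0.09494641 -2.01731364]
111.6 y0.00 [0.2  0.12 0.09] t12.04 111.59 [0.04 0.06 0.04]
111.2 y0.00 [-0.13  0.1  -0.48] t12.34 111.2 [0.02 0.02 0.  ]
110.8 y0.00 [-0.1   0.19  0.07] t12.64 110.78 [-0.01  0.12  0.05]
110.4 y0.00 [-0.21  0.68 -0.15] t12.94 110.4 [-0.    0.06  0.  ]
110.0 y0.00 [-0.23  0.21 -0.09] t13.24 109.98 [ 0.02  0.08 -0.02]
109.6 y0.00 [-0.18  0.49 -0.07] t13.54 109.58 [0.05 0.07 0.04]
109.2 y0.00 [-0.27  0.13  0.11] t13.84 109.19 [0.01 0.05 0.06]
108.8 y0.00 [-0.47 -0.16 -0.09] t14.14 108.81 [-0.    0.04  0.01]
108.4 y0.00 [-0.18  0.73  0.39] t14.44 108.45 [0.02 0.08 0.04]
108.0 y0.18 [-0.16 -0.06  0.35] t14.74 108.04 [0.04 0.01 0.06]
107.6 y0.18 [-0.34  0.7   1.08] t15.04 107.62 [ 0.07 -0.08  0.08]
107.2 y0.36 [0.25 0.83 1.34] t15.34 107.25 [ 0.07 -0.12  0.05]
106.8 y0.57 [0.3  1.14 1.84] t15.64 106.82 [ 0.08 -0.13  0.07]
106.4 y0.85 [ 0.47 -0.27  1.78] t15.94 106.41 [-0.01 -0.13  0.05]
106.0 y0.85 [-0.58 -0.39  2.91] t16.24 106.02 [-0.09  0.01  0.04]
```

```bash
cat >> h.py <<'E'
def slide(x,x1,dx,y,z,f0,stop):
    while x<x1:
        x+=dx; r.move_linear(W(x,y,z),speed=25); f=F()-f0; s=sensors.read_state()
        print("x%.1f y%.2f z%.2f"%(x,y,z),np.round(f,2),"t%.2f"%s["time"],np.round(s["moment"],2),flush=True)
        if f[0]<stop: break
        if f[2]>2.2: z+=.2
        elif f[2]<.5: z-=.15
        if abs(f[1])>.7: y+=np.clip(.15*f[1],-.3,.3)
    np.save("xyz.npy",[x,y,z]); return x,y,z
E
python3 - <<'E'
from h import *
f0=np.load("f0.npy"); y,z=np.load("yz.npy"); 
r.move_linear(W(-97,y,106.6),speed=20); print(F()-f0)
slide(-97,-66,1.5,y,106.6,f0,-8)
E
```

```text
[-0.14749434 -0.30755771  1.51823169]
x-95.5 y0.85 z106.60 [-1.89 -0.27  2.15] t16.84 [-0.11  0.24  0.07]
x-94.0 y0.85 z106.60 [-1.27 -0.17  2.07] t17.14 [-0.05  0.25  0.01]
x-92.5 y0.85 z106.60 [-1.12 -0.26  2.11] t17.44 [-0.1   0.15  0.01]
x-91.0 y0.85 z106.60 [-0.89 -0.83  2.77] t17.74 [-0.19  0.11 -0.02]
x-89.5 y0.73 z106.80 [-0.97 -0.18  1.83] t18.04 [-0.02  0.05  0.02]
x-88.0 y0.73 z106.80 [-0.41 -0.25  1.89] t18.34 [-0.08  0.08  0.01]
x-86.5 y0.73 z106.80 [-0.6  -0.11  2.43] t18.64 [-0.02  0.07 -0.01]
x-85.0 y0.73 z107.00 [-1.13 -0.32  1.59] t18.94 [-0.04  0.11 -0.02]
x-83.5 y0.73 z107.00 [-0.15 -0.06  1.5 ] t19.24 [-0.04  0.07  0.06]
x-82.0 y0.73 z107.00 [-0.91 -0.56  1.74] t19.54 [-0.04  0.11  0.02]
x-80.5 y0.73 z107.00 [-1.08 -0.33  1.58] t19.84 [-0.1   0.12  0.04]
x-79.0 y0.73 z107.00 [-0.88 -0.22  1.79] t20.14 [-0.13  0.16 -0.01]
x-77.5 y0.73 z107.00 [-1.11 -0.67  1.77] t20.44 [-0.22  0.14 -0.01]
x-76.0 y0.73 z107.00 [-1.11 -1.    2.22] t20.74 [-0.23  0.17 -0.04]
x-74.5 y0.58 z107.20 [-0.56 -0.15  1.18] t21.04 [-0.03  0.04  0.02]
x-73.0 y0.58 z107.20 [-0.42  0.03  1.48] t21.34 [-0.01  0.04  0.  ]
x-71.5 y0.58 z107.20 [-2.05  0.12  2.48] t21.64 [-0.03  0.37  0.06]
x-70.0 y0.58 z107.40 [-5.48 -0.05  2.72] t21.94 [0.06 1.08 0.09]
x-68.5 y0.58 z107.60 [-5.11  0.66  2.5 ] t22.24 [0.08 1.03 0.06]
x-67.0 y0.58 z107.80 [-4.82  1.    0.97] t22.54 [0.19 0.9  0.14]
x-65.5 y0.73 z107.80 [-3.62  0.8   1.07] t22.84 [0.17 0.8  0.07]
```

The roller is riding up the taper, at about 5 N. Now creeping on to the stop.

```bash
python3 - <<'E'
from h import *
f0=np.load("f0.npy"); x,y,z=np.load("xyz.npy")
x,y,z=slide(x,-62.5,.75,y,z,f0,-8)
slide(x,-55,.25,y,z,f0,-7.5)
E
```

```text
x-64.8 y0.85 z107.80 [-4.36  0.11  2.06] t23.14 [-0.01  0.92  0.15]
x-64.0 y0.85 z107.80 [-4.45 -0.49  1.93] t23.44 [-0.02  0.92  0.05]
x-63.2 y0.85 z107.80 [-4.8  -0.78  1.97] t23.74 [-0.08  0.95  0.06]
x-62.5 y0.73 z107.80 [-4.29 -0.38  1.86] t24.04 [-0.02  0.89  0.08]
x-62.2 y0.73 z107.80 [-4.45 -0.54  2.54] t24.34 [-0.02  1.04  0.12]
x-62.0 y0.73 z108.00 [-3.22 -0.03  0.94] t24.64 [0.15 0.74 0.11]
x-61.8 y0.73 z108.00 [-3.49  0.99  0.93] t24.94 [0.15 0.73 0.08]
x-61.5 y0.88 z108.00 [-3.72 -0.29  1.41] t25.24 [0.02 0.89 0.04]
x-61.2 y0.88 z108.00 [-4.46 -1.08  1.38] t25.54 [-0.04  0.91  0.04]
x-61.0 y0.72 z108.00 [-3.21  0.11  0.77] t25.84 [0.14 0.75 0.09]
x-60.8 y0.72 z108.00 [-3.22  0.87  1.16] t26.14 [0.24 0.74 0.13]
x-60.5 y0.85 z108.00 [-4.3   0.06  2.1 ] t26.44 [0.05 0.9  0.02]
x-60.2 y0.85 z108.00 [-4.45 -0.53  1.43] t26.74 [0.04 0.9  0.1 ]
x-60.0 y0.85 z108.00 [-4.1  -0.09  1.37] t27.04 [-0.02  0.91  0.09]
x-59.8 y0.85 z108.00 [-3.97 -0.24  1.3 ] t27.34 [-0.05  0.9   0.06]
x-59.5 y0.85 z108.00 [-3.84 -0.75  1.95] t27.64 [-0.03  0.96  0.09]
x-59.2 y0.74 z108.00 [-3.6  -0.25  1.41] t27.94 [0.12 0.79 0.1 ]
x-59.0 y0.74 z108.00 [-3.61  0.11  1.3 ] t28.24 [0.08 0.8  0.14]
x-58.8 y0.74 z108.00 [-3.91  0.86  1.39] t28.54 [0.19 0.8  0.1 ]
x-58.5 y0.87 z108.00 [-4.48 -0.23  1.98] t28.84 [0.03 0.93 0.05]
x-58.2 y0.87 z108.00 [-4.14 -0.39  1.42] t29.14 [-0.05  0.92  0.11]
x-58.0 y0.87 z108.00 [-4.16 -0.67  2.27] t29.44 [-0.04  0.93  0.08]
x-57.8 y0.87 z108.20 [-2.62  0.32  0.61] t29.74 [0.09 0.56 0.06]
x-57.5 y0.87 z108.20 [-3.04  0.1   0.29] t30.04 [0.06 0.72 0.07]
x-57.2 y0.87 z108.05 [-5.11 -0.38  2.77] t30.34 [0.02 1.09 0.02]
x-57.0 y0.87 z108.25 [-5.41 -0.27  2.25] t30.64 [0.04 1.2  0.04]
x-56.8 y0.87 z108.45 [-6.06  0.25  0.9 ] t30.94 [0.05 1.3  0.08]
x-56.5 y0.87 z108.45 [-7.05 -0.29  1.78] t31.24 [0.07 1.49 0.  ]
x-56.2 y0.87 z108.45 [-7.79 -0.68  2.57] t31.54 [0.06 1.72 0.03]
```

The stop was touched at about x=-57.5, with the force now rising from the 4 N sliding level. I'll build up to 8 N beyond sliding, hold it, then look.

```bash
python3 - <<'E'
from h import *
f0=np.load("f0.npy"); x,y,z=np.load("xyz.npy")
x,y,z=slide(x,-54.5,.2,y,z,f0,-11.6)
for i in range(3): r.pause(.2); print(F()-f0)
st()
p,d=imaging.snapshot("side"); a=cv2.resize(p[232:312,200:320,::-1],None,fx=6.5,fy=6.5,interpolation=cv2.INTER_CUBIC)
cv2.imwrite("pics/home.png",np.clip(a*1.5,0,255).astype(np.uint8))
E
```

```text
x-56.0 y0.87 z108.45 [-9.31 -0.12  3.45] t31.84 [0.03 1.87 0.06]
x-55.8 y0.87 z108.65 [-9.34 -0.55  2.37] t32.14 [0.07 1.92 0.04]
x-55.6 y0.87 z108.85 [-9.52 -0.03  0.96] t32.44 [0.12 1.99 0.04]
x-55.4 y0.87 z108.85 [-10.65  -0.51   1.52] t32.74 [0.07 2.2  0.04]
x-55.2 y0.87 z108.85 [-11.78  -0.79   2.24] t33.04 [0.07 2.33 0.11]
[-11.75769385   0.16867141   1.70047143]
[-10.8865294   -0.25637564   2.15090137]
[-11.27440257  -0.57930036   2.1128498 ]
t33.79 pos [478.8 167.7 108.1] F [-10.73  -0.18  -0.37] M [ 0.16  2.36 -0.  ] op 29.2 gf 29.9
```

View pics/home.png

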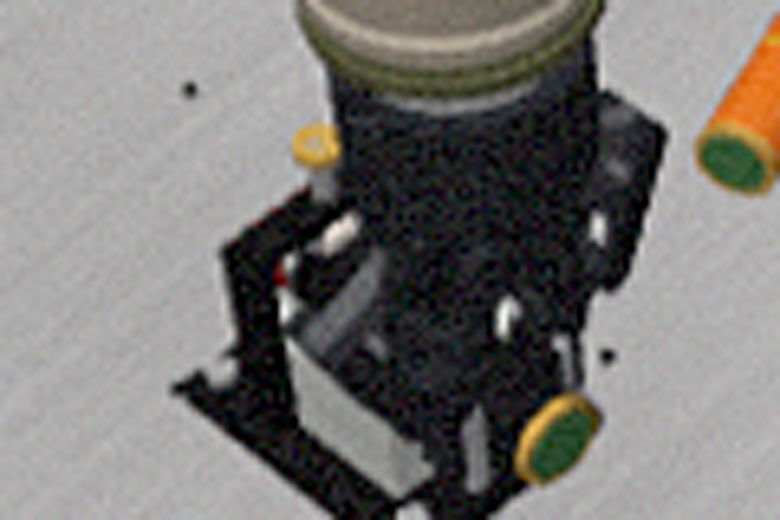

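Held about 0.75 s at roughly 7 N beyond sliding. The picture shows the barrel under the lifted roller, lens rim at crop (557,438). I'll relax the axial load, release, retreat and verify.

```bash
python3 - <<'E'
from h import *
f0=np.load("f0.npy"); x,y,z=np.load("xyz.npy")
print("lens",atz("side",[(285.2,298.9)],55),"expected",W(-85,0,55))
r.move_linear(W(-56.8,y,108.3),speed=15); print(F()-f0)
r.grip(60); st()
r.move_linear(W(-57.5,y,200),speed=60); r.move_linear(W(-57.5,0,320)-[120,0,0],speed=150); r.move_linear([300,-200,320],speed=200); st()
for n,(x0,y0) in(("top",(225,207)),("side",(225,240))):
    p,d=imaging.snapshot(n); k=cv2.resize(p[y0:y0+80,x0:x0+60,::-1],None,fx=6.5,fy=6.5,interpolation=cv2.INTER_CUBIC)
    A=k if n=="top" else np.hstack([A,k])
    if n=="top":
        q=cloud(n,d,(225,207,275,280)); q=np.c_[(q[:,:2]-B)@np.array([[c,-s_],[s_,c]]),q[:,2]]
        m=(q[:,2]>60)&(q[:,0]<8)&(q[:,0]>-95)&(abs(q[:,1])<20); q=q[m]; print(len(q),q.min(0),q.max(0),q.mean(0),np.polyfit(q[:,0],q[:,1],1),np.polyfit(q[:,0],q[:,2],1))
cv2.imwrite("pics/final.png",np.clip(A*1.5,0,255).astype(np.uint8))
E
```

```text
lens [[455.78148136 165.68265606  55.        ]] expected [450.95854213 168.48912586  55.        ]
[-6.47312513 -0.53333774  1.51617745]
t34.55 pos [479.6 167.6 108.5] F [-0.16  0.8   0.52] M [0.03 0.04 0.05] op 60.2 gf 0.0
t39.52 pos [ 300.2 -199.4  320. ] F [ 0.52 -0.64  0.85] M [-0.01  0.01 -0.02] op 60.2 gf 0.0
444 [-85.8164836  -12.41244773  60.02867186] [ 7.95114487 14.5307981  74.92408593] [-38.58060311   0.43871049  67.07845331] [0.00819244 0.75477973] [1.06257129e-02 6.74883997e+01]
```

View pics/final.png

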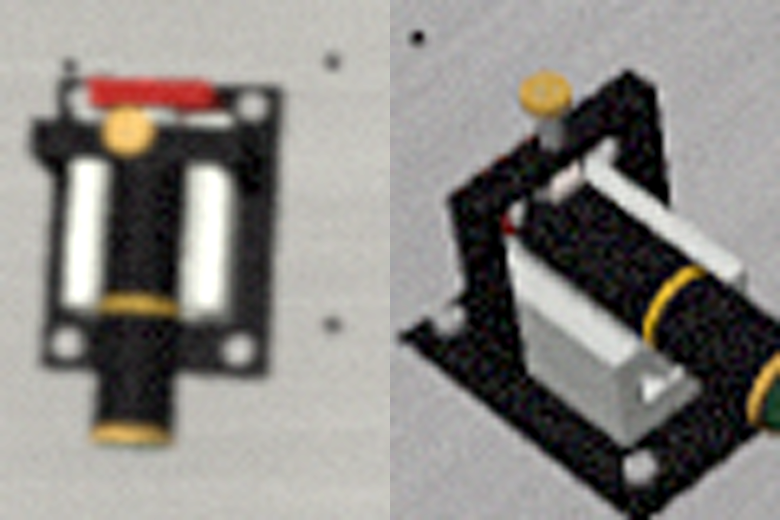

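The barrel lies straight in the V under the raised roller. Its lens rim is at crop (132,435), which puts the lens end at about -85 mm in the block frame, as it should be when home. Handing in.

```bash
python3 -c "
from cell import r
print(r.job_done())"
```

```text
the job is handed in; nothing more can be done
None
```

The barrel is home in the V-block, tapered end against the red stop after about 0.75 s of pressing at roughly 7 N beyond sliding; it was released and the job handed in at about 40 s, but no verdict came back.

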